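# Raise the tablet holder and hold its spring jaw open at the mark

### The arm

A 6-joint arm with a two-finger parallel gripper is mounted at the origin on the work surface. World frame = base frame: x ahead of the robot, y to its left, z up, the work surface at z = 0. Lengths are in mm, angles in rad, forces in N, time in s.
With the tool pointing down it reaches from about 350 to 875 mm from the base axis. Payload 4.2 kg.
Tool frame: the origin (TCP) lies at the very end of the fingers, on their centre line; the grasp point (between the pads) lies arm.grip_depth behind it (arm.grip_depth is the distance from the TCP to the grasp point, in mm); z points along the fingers, y is the direction in which the jaws open and shut (so a half turn about z gives the same grasp; the last joint's range is limited). The gripper opens to 85 mm and grips with 20 to 120 N. Pads are 22 mm wide; open, the fingers measure 114 mm over their backs; the gripper's body (76 mm by 85 mm) begins 54 mm behind the grasp point. The pads swing forward as they close: fully open they stand 13 mm farther back than shut.
Start: joints at [1.537, 0.385, 0.008, 0, -1.194, -0.259], TCP at [180.364, 598.388, 231.312] pointing down, gripper open.
Joint ranges: [-3.14, 3.14], [-1.21, 2.06], [-1.07, 1.41], [-3.16, 2.05], [-2.99, -0.16], [-3.1, 3.1]. Speed limits (rad/s): [2.79, 2.79, 3.14, 3.14, 3.14, 3.14].

### API

Orientations are given as a unit quaternion [x, y, z, w].
In Python, from bench import arm, optics, workorder gives the robot as it stands. The module is installed in compiled form; this text tells all that it offers.
- The arm moves only by the tool play_rows, never from a script. Its arguments are lists of equal length, an entry for each row: "travel": the shift along the tool's x, y, z in m, a list of three; "rotation": the turn, a rotation vector about the tool's x, y, z in rad, a list of three; "grip": the opening, from 0 (shut) to 1 (fully open). In form: {"travel": [[x, y, z], ...], "rotation": [[rx, ry, rz], ...], "grip": [grip, ...]}. A call has 1 to 12 rows; each row shifts and turns the commanded pose from where the row before left it, along the tool's axes as they then stand; what a row does not reach is not made up. A row lasts 1/12 s, in which the tool goes at most 41.7 mm and 7.16 degrees, less where a joint would pass 70% of its speed; a pose out of reach is approached as far as the arm can. A call is refused whole if a number of a shift passes 0.0417 or a number of a turn 0.125, either way. A call with a gripper value outside its range is refused whole. The fingers move at their own pace and stop on an object; the grip force is fixed at half the most. Time passes only in rows, so rows that do not move let the fingers close. It gives the time, the measured TCP pose, the force and the opening at its end, in the units of the state.
- arm.read_state(): the state, without advancing time (a new reading comes with each control period).
- optics.get_image(name): name is "scene" or "top" or "wrist"; returns a dict with "image" (384x512x3 uint8, blue, green, red), "depth" (384x512 float32, mm along the optical axis (not along the pixel's ray), 0 where there is no reading), "camera_matrix" (3x3 intrinsics, pixels), "R" (3x3) and "t" (3): a world point X has camera coordinates R X + t; the wrist camera has in their place "hand_eye" (4x4, takes a point from camera to tool coordinates, whose origin is the TCP and whose axes are the flange's). Camera axes: x right, y down, z forward; pixel columns grow to the right and rows downward; lengths in mm; the calibration is good to about 2 mm. A picture is of the moment at which its call begins: read the wrist's pose just before it.
- workorder.job_done(): hands the job in, once; it reports no verdict.
The state is a dict: "clock": time; "joints": joint angles; "joint_vel": joint speeds; "joint_efforts": joint torques, N m; "position": TCP position; "ee_rot": TCP orientation; "contact_force": force on the tool from outside, world axes, zero at the start; "wrist_torque": the same for the moment, N m; "gripper_width": finger opening in mm.
Only numpy, scipy, OpenCV 4.12 (cv2) and the standard library are available. Lean on these libraries where they do the work, as an engineer would, in place of code of your own. Each camera call takes 0.05 s, during which the arm holds its last target. There are 200 camera calls.

### The job

Get the desk's tablet holder ready for its tablet. First raise the folded-down cradle until it stands 50 degrees up from the desk (its stiff hinge keeps it there), then pull the spring-loaded jaw out by its pull bar until the orange bands on its rods are level with the black ticks on the cradle, and keep it there: finish while still holding the jaw open at the ticks, with the cradle still at 50 degrees. Leave everything else on the desk where it is.

Things in the scene. Friction and masses are not known exactly. Their poses are not given: they have to be found in the camera images.
- holder: Tablet holder's dark steel base, fixed to the desk. Origin on the desk below the middle of the hinge line; x points from the hinge to the far edge (the folded cradle lies that way), y along the hinge, z up. Plate 12 mm thick, x -55 to +130, y -105 to +105 mm. Cheeks with black knobs at both hinge ends: out to y = +-112, up to z = 64 mm. A groove along y at x = -40 mm carries the stylus.
- cradle_hinge (a point): Middle of the cradle's hinge line, 48 mm above the desk, above the holder's origin. Turns with the cradle: x runs along the rods from the hinge to the pull bar, y along the hinge, z is the normal of the cradle's face.
- cradle (a joint): Angle of the cradle in rad: 0 lies level, grows as its free edge is raised, 0.873 is 50 degrees, stop at 1.45. Stiff friction hinge: about 8 N up at the pull bar raises it, it stays where left. White plate, 118 mm from hinge to free edge, 170 wide, 10 thick, with two through slots 90 mm apart showing the jaw's rods, and two rubber hooks 24 mm high near the hinge.
- jaw (a joint): How far the jaw is pulled out, in m: 0 is home, grows as it is pulled straight away from the hinge in the cradle's plane, stop at 0.070. The bands are level with the ticks at 0.045. The spring pulls it home with 6 N at 0 and about 9 N at the ticks, plus about 1 N of friction.
- pull_bar: U of 8 mm steel rod, 98 mm wide; its cross bar, parallel to the hinge, has a round red rubber sleeve, 14 mm thick, 56 long. Origin at the sleeve's centre, in the hinge's plane, 188 mm from the hinge (233 at the ticks). x: outwards, the way to pull; y along the bar. 39 mm free between sleeve and the 110 mm wide black hook piece. Pinch across it from above, fingers 40 mm apart.
- band (a point): Midpoint between the two orange bands on the jaw's rods (5 mm long, one in each slot of the cradle, 90 mm apart); moves with the jaw. 45 mm from the hinge line when the jaw is home.
- tick (a point): Midpoint between the pairs of black ticks painted beside the slots on the cradle, 90 mm from the hinge line.
- stylus: White stylus, 9 mm thick, 142 mm long, lying along y in the groove of the holder's base. Leave alone.
- tablet: Tablet with aluminium rim and blue-grey screen, 215 x 142 x 7 mm, screen up on the desk at the right. Leave alone. Origin under its centre.
- eraser: White eraser in a paper sleeve, 50 x 22 x 13 mm, on the desk just left of the holder. Leave alone. Origin under its centre.
- marker_a: White square marker pen with purple ends, 137 x 15 x 15 mm, on the desk just right of the holder. Leave alone.
- marker_b: White square marker pen with green ends, 137 x 15 x 15 mm, by the sketch at the left. Leave alone.
- glue: Small white glue bottle with yellow cap, 38 mm in diameter, 85 mm high, at the right. Leave alone. Around the far edge of the desk, more than 0.75 m ahead or far to the sides, stand fixed things: a woven basket (right, 200 mm high), an open case of markers (middle, 45 mm high) and a laptop (left, 220 mm high).

How it is judged (in metres and radians):
On the way, in this order (a step that is already met when the one before it is completed fails the run):
1. the cradle is raised to 50 degrees (within 7 degrees) (value of joint cradle between 0.751 and 0.995 rad), for 0.3 s.
2. the jaw is pulled out until its bands are level with the ticks (within 5 mm), the cradle still at its angle (all of step 1 and value of joint jaw between 0.04 and 0.05 m), for 0.3 s.
At the end, for the whole second after the job is handed in: The gripper's fingers hold the jaw against its spring (contact force over 4 N), at rest, with its orange bands level with the black ticks within 5 mm (jaw joint 0.040 to 0.050 m), and the cradle stands at 50 degrees within 7 degrees (0.751 to 0.995 rad) (all of step 2 and velocity of joint jaw between -0.02 and 0.02 m/s and contact force between the fingers and pull_bar above 4 N); the arm keeps its last pose, push and grip.
It fails at once if a thing on the desk other than the holder is shifted by more than 15 mm (distance of any of stylus, tablet, eraser, marker_a, marker_b, glue from where it was at the start of the episode above 0.015 m).
It also fails if it takes over 42 s, if anything falls off the work surface, if the arm or the gripper's body presses on something with over 40 N, if the wrist force passes 120 N, or if a joint passes its speed limit or range.

## Working session

There is one attempt and no reset: what is moved stays moved. The work goes in short steps, Python scripts to look and compute and a tool call to move; the robot and the scene stay as the last step left them, time stands still between calls to the robot, and variables do not carry over. Pictures are saved under pics/ and viewed, about 8 in all and at most 12, crops included, and the job is handed in when it is done.

Besides the shell and the picture viewer there is one more tool, called after ">>>" by a JSON object that holds its "api" and its "payload", one argument or row to a line. play_rows: Moves the arm, as the interface text tells. Its arguments: {"type":"object","properties":{"travel":{"type":"array","items":{"type":"array","items":{"type":"number"}}},"rotation":{"type":"array","items":{"type":"array","items":{"type":"number"}}},"grip":{"type":"array","items":{"type":"number"}}},"required":["travel","rotation","grip"]}

```bash
mkdir -p pics; python3 - <<'E'
from bench import arm, optics, workorder
import cv2, numpy as np
s=arm.read_state(); print(s, arm.grip_depth)
for n in("scene","top"):
    d=optics.get_image(n); cv2.imwrite(f"pics/{n}0.png",d["image"]); np.savez(f"{n}0.npz",**d)
    print(n,d["camera_matrix"],d["R"],d["t"])
a=cv2.imread("pics/scene0.png");b=cv2.imread("pics/top0.png")
cv2.imwrite("pics/both0.png",cv2.resize(b,(800,600),interpolation=cv2.INTER_CUBIC))
E
```

```text
{'clock': 0.0, 'joints': array([ 1.53658023e+00,  3.85553779e-01,  6.63732271e-03, -5.41002477e-04,
       -1.19401719e+00, -2.58601895e-01]), 'joint_vel': array([-0.00020148,  0.00020663,  0.00018112, -0.00130432, -0.00243051,
       -0.00043377]), 'joint_efforts': array([-5.04876625e-04, -3.92288053e+01,  1.88398844e+01,  4.18613479e+00,
       -4.64748373e-03,  7.47588871e-06]), 'position': array([180.20746452, 597.84017936, 230.22153969]), 'ee_rot': array([ 9.89286175e-01, -1.45985135e-01, -1.30195227e-04,  1.09008694e-03]), 'contact_force': array([ 0.99055412, -0.5480902 , -0.48956983]), 'wrist_torque': array([ 0.01143715,  0.02184052, -0.00299004]), 'gripper_width': 85.64237295365851} 18.700000000000003
scene [[457.02285127   0.         251.22326268]
 [  0.         457.02285127 190.47990629]
 [  0.           0.           1.        ]] [[ 0.06371729  0.99779057 -0.01881693]
 [ 0.75231792 -0.0604135  -0.65602436]
 [-0.65571172  0.02764378 -0.75450511]] [ -29.98631871 -349.21604951 1632.74576078]
top [[444.5879669    0.         258.42381077]
 [  0.         444.5879669  193.67995036]
 [  0.           0.           1.        ]] [[ 1.72259759e-03 -9.99902023e-01 -1.38915945e-02]
 [-9.92212798e-01  2.10759663e-05 -1.24554260e-01]
 [ 1.24542349e-01  1.39979747e-02 -9.92115548e-01]] [   2.70697717  512.25122692 1315.28270982]
```

View pics/both0.png

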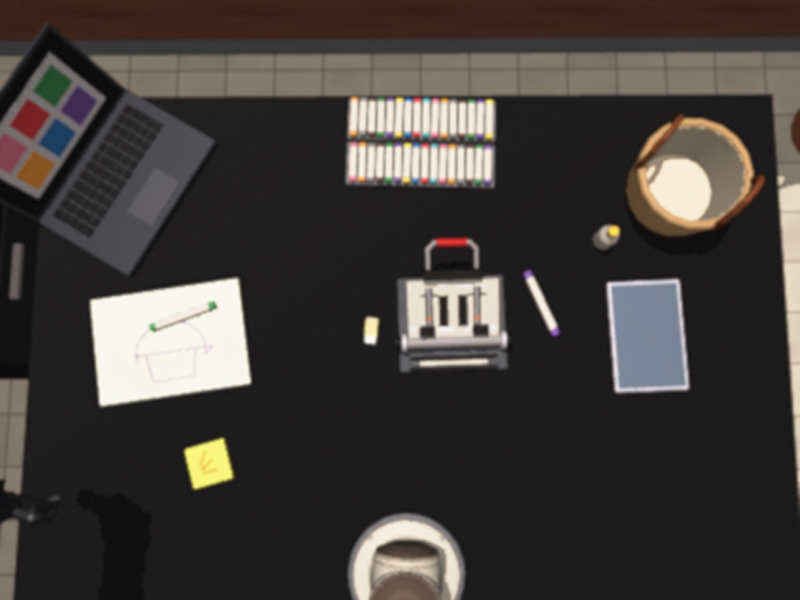

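View pics/scene0.png

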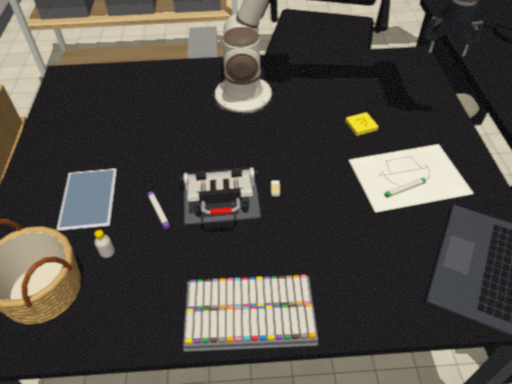

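The top view shows the holder at about (452,325), with the red sleeve at (452,242) pointing away from the robot. The eraser is at (371,330), marker_a at (541,302) and the stylus at (453,363). The scene view agrees. Next I'll measure the sleeve.

```bash
python3 - <<'E'
import numpy as np,cv2
for n in("scene","top"):
    d=np.load(n+"0.npz");im=d["image"].astype(int);K,R,t,D=d["camera_matrix"],d["R"],d["t"],d["depth"]
    b,g,r=im[...,0],im[...,1],im[...,2]
    m=((r>120)&(g<70)&(b<70)).astype(np.uint8)
    k,l,st,c=cv2.connectedComponentsWithStats(m)
    def P(u,v,z): return R.T@(np.array([(u-K[0,2])*z/K[0,0],(v-K[1,2])*z/K[1,1],z])-t)
    for i in range(1,k):
        if st[i,4]<8: continue
        vs,us=np.where(l==i); 
        X=np.array([P(u,v,D[v,u]) for u,v in zip(us,vs) if D[v,u]>0])
        print(n,st[i],X.mean(0).round(1), np.median(X,0).round(1), X.min(0).round(),X.max(0).round(), np.linalg.svd(X[:,:2]-X[:,:2].mean(0))[2][0])
    if n=="top":
        # stylus and base corners; point cloud of region
        vs,us=np.mgrid[150:245,245:335]; z=D[150:245,245:335]
        X=np.stack([(us-K[0,2])*z/K[0,0],(vs-K[1,2])*z/K[1,1],z],-1)-t; X=X@R
        mm=X[...,2]>6; Y=X[mm]; print(len(Y))
        for lo,hi in((6,20),(20,40),(40,52),(52,60),(60,90)):
            q=Y[(Y[:,2]>lo)&(Y[:,2]<hi)]
            if len(q): print(lo,hi,len(q),q.min(0).round(),q.max(0).round(),q.mean(0).round(1))
        print(cv2.minAreaRect(Y[:,:2].astype(np.float32)))
        w=(im[150:245,245:335].min(-1)>120); q=X[w&(X[...,2]<25)]; 
        print("stylus?",len(q),q.mean(0) if len(q) else 0)
        lab=(D[150:245:3,285])
        print("profile",[tuple(X[i,44].round().astype(int)) for i in range(0,95,2)])
E
```

```text
scene [209 207  23   8 130] [610.  -84.7  99. ] [621.2 -83.3 111.6] [ 525. -122.    6.] [628. -58. 117.] [0.99939596 0.03475213]
scene [241 277   7   2   9] [751.7 -36.7   4.1] [ 7.483e+02 -3.830e+01 -2.000e-01] [747. -43.  -3.] [764. -28.  22.] [ 0.90145897 -0.43286457]
scene [252 338   5   3   8] [926.1 -22.3  37.8] [926.4 -22.4  38.7] [923. -27.  34.] [927. -18.  40.] [0.1642558  0.98641778]
top [21 70  6  4  8] [853.1 680.3 149.6] [853.2 680.8 148.8] [849. 675. 145.] [856. 684. 155.] [ 0.22903484 -0.97341822]
top [16 80  3  7  9] [819.4 699.5 142.4] [818.9 699.5 142.6] [812. 696. 135.] [829. 702. 147.] [-0.96699886  0.25478068]
top [279 152  20   6  98] [618.7 -85.1 101.9] [616.1 -85.4 113.6] [ 608. -112.   -4.] [649. -57. 121.] [ 0.17551425 -0.98447689]
4592
6 20 1368 [ 361. -228.    6.] [650.  42.  20.] [448.  -85.6  12.6]
20 40 166 [ 385. -184.   20.] [464.  -2.  36.] [399.8 -98.1  22. ]
40 52 57 [ 419. -203.   41.] [470.  19.  52.] [432.8 -81.3  49.1]
52 60 517 [ 422. -202.   52.] [475.  19.  60.] [442.9 -91.   56.7]
60 90 1891 [ 424. -202.   60.] [573.  19.  90.] [496.2 -89.
[... 1668 characters left out ...]
), np.int64(56)), (np.int64(443), np.int64(-88), np.int64(56)), (np.int64(437), np.int64(-88), np.int64(58)), (np.int64(431), np.int64(-88), np.int64(55)), (np.int64(428), np.int64(-90), np.int64(7)), (np.int64(422), np.int64(-90), np.int64(4)), (np.int64(416), np.int64(-90), np.int64(7)), (np.int64(409), np.int64(-89), np.int64(20)), (np.int64(404), np.int64(-90), np.int64(6)), (np.int64(397), np.int64(-89), np.int64(27)), (np.int64(391), np.int64(-89), np.int64(24)), (np.int64(385), np.int64(-90), np.int64(12)), (np.int64(380), np.int64(-90), np.int64(-2)), (np.int64(373), np.int64(-90), np.int64(1)), (np.int64(367), np.int64(-90), np.int64(0)), (np.int64(361), np.int64(-90), np.int64(0))]
```

>>> {"api": "play_rows", "payload": {
  "travel": [
    [0.0266, 0.0244, 0],
    [0.0266, 0.0244, 0],
    [0.0266, 0.0244, 0],
    [0.0266, 0.0244, 0],
    [0.0266, 0.0244, 0],
    [0.0266, 0.0244, 0],
    [0.0266, 0.0244, 0],
    [0.0266, 0.0244, 0],
    [0.0266, 0.0244, 0],
    [0.0266, 0.0244, 0],
    [0.0266, 0.0244, 0]
  ],
  "rotation": [
    [0, 0, 0],
    [0, 0, 0],
    [0, 0, 0],
    [0, 0, 0],
    [0, 0, 0],
    [0, 0, 0],
    [0, 0, 0],
    [0, 0, 0],
    [0, 0, 0],
    [0, 0, 0],
    [0, 0, 0]
  ],
  "grip": [1, 1, 1, 1, 1, 1, 1, 1, 1, 1, 1]
}}

```text
clock: 1.02
position: [383.3, 255.1, 231.2]
ee_rot: [0.989, -0.146, -0.0, 0.0]
contact_force: [1.2, -0.7, 0.4]
gripper_width: 85.5
```

>>> {"api": "play_rows", "payload": {
  "travel": [
    [0.0266, 0.0244, 0],
    [0.0266, 0.0244, 0],
    [0.0266, 0.0244, 0],
    [0.0266, 0.0244, 0],
    [0.0266, 0.0244, 0],
    [0.0266, 0.0244, 0],
    [0.0266, 0.0244, 0],
    [0.0266, 0.0244, 0],
    [0.0266, 0.0244, 0],
    [0.0266, 0.0244, 0],
    [0.0266, 0.0244, 0]
  ],
  "rotation": [
    [0, 0, 0],
    [0, 0, 0],
    [0, 0, 0],
    [0, 0, 0],
    [0, 0, 0],
    [0, 0, 0],
    [0, 0, 0],
    [0, 0, 0],
    [0, 0, 0],
    [0, 0, 0],
    [0, 0, 0]
  ],
  "grip": [1, 1, 1, 1, 1, 1, 1, 1, 1, 1, 1]
}}

```text
clock: 1.93
position: [586.0, -86.2, 230.8]
ee_rot: [0.989, -0.146, -0.001, 0.0]
contact_force: [0.5, 0.8, -0.1]
gripper_width: 85.3
```

>>> {"api": "play_rows", "payload": {
  "travel": [
    [0, 0, 0],
    [0, 0, 0],
    [0, 0, 0],
    [0, 0, 0],
    [0, 0, 0],
    [0, 0, 0],
    [0, 0, 0],
    [0, 0, 0],
    [0, 0, 0],
    [0, 0, 0],
    [0, 0, 0],
    [0, 0, 0]
  ],
  "rotation": [
    [0, 0, 0.115],
    [0, 0, 0.115],
    [0, 0, 0.115],
    [0, 0, 0.115],
    [0, 0, 0.115],
    [0, 0, 0.115],
    [0, 0, 0.115],
    [0, 0, 0.115],
    [0, 0, 0.115],
    [0, 0, 0.115],
    [0, 0, 0.115],
    [0, 0, 0]
  ],
  "grip": [0.6, 0.6, 0.6, 0.6, 0.6, 0.6, 0.6, 0.6, 0.6, 0.6, 0.6, 0.6]
}}

```text
clock: 2.93
position: [585.4, -84.4, 230.8]
ee_rot: [0.711, -0.703, -0.0, 0.0]
contact_force: [-0.5, 0.6, -0.0]
gripper_width: 51.2
```

```bash
cat > h.py <<'E'
from bench import arm, optics, workorder
import cv2, numpy as np
from scipy.spatial.transform import Rotation as Ro
def wrist(name):
    s=arm.read_state(); d=optics.get_image("wrist"); cv2.imwrite(f"pics/{name}.png",d["image"])
    T=np.eye(4);T[:3,:3]=Ro.from_quat(s["ee_rot"]).as_matrix();T[:3,3]=s["position"]
    M=T@d["hand_eye"];K=d["camera_matrix"];z=d["depth"]
    v,u=np.mgrid[:z.shape[0],:z.shape[1]]
    X=np.stack([(u-K[0,2])*z/K[0,0],(v-K[1,2])*z/K[1,1],z],-1)@M[:3,:3].T+M[:3,3]
    return s,d,X,M
def show():
    s=arm.read_state();R=Ro.from_quat(s["ee_rot"]).as_matrix()
    print("t",round(s["clock"],2),"pos",s["position"].round(1),"F",s["contact_force"].round(1),"w",round(s["gripper_width"],1))
    print("q",s["joints"].round(3));print(R.round(3));return s,R
E
python3 - <<'E'
from h import *
show()
s,d,X,M=wrist("w1"); print(M.round(3)); 
im=d["image"].astype(int); m=(im[...,2]>110)&(im[...,1]<70)&(im[...,0]<70)&(d["depth"]>0)
n,l,st,c=cv2.connectedComponentsWithStats(m.astype(np.uint8)); i=1+st[1:,4].argmax(); Y=X[l==i]
print(st[i],c[i],Y.mean(0).round(1),Y.min(0).round(1),Y.max(0).round(1),np.linalg.svd((Y-Y.mean(0))[:, :])[2][0] if len(Y)<4000 else np.linalg.svd((Y-Y.mean(0))[::10])[2][0])
np.savez("w1.npz",X=X,im=d["image"])
E
```

```text
t 2.93 pos [585.4 -84.4 230.8] F [-0.5  0.6 -0. ] w 51.2
q [ 0.13   0.329 -0.078 -0.    -1.166 -0.119]
[[ 0.011 -1.    -0.001]
 [-1.    -0.011  0.   ]
 [-0.     0.001 -1.   ]]
[[-1.00000e+00 -1.10000e-02 -4.00000e-03  5.85833e+02]
 [-1.20000e-02  9.50000e-01  3.12000e-01 -1.63904e+02]
 [ 1.00000e-03  3.12000e-01 -9.50000e-01  3.72800e+02]
 [ 0.00000e+00  0.00000e+00  0.00000e+00  1.00000e+00]]
[219 153  17  57 768] [227.62630208 180.91015625] [615.1 -84.6 113.9] [ 608.6 -111.2  108.8] [622.9 -55.7 117.4] [-3.26364949e-02  9.99467118e-01  5.82779815e-04]
```

View pics/w1.png

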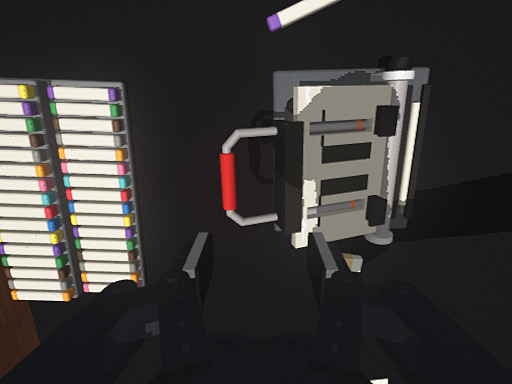

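The wrist view shows the sleeve at (228,181), clear of the gripper, with the bar running almost along world y. That puts the sleeve centre at about (615,-85,110), the yaw at 1.9° and the cradle at about 0.34 rad.

>>> {"api": "play_rows", "payload": {
  "travel": [
    [0, 0, 0],
    [0, 0, 0],
    [0, 0, 0],
    [0.0003, 0.003, 0.0205],
    [0.0003, 0.003, 0.0205],
    [0.0003, 0.003, 0.0205],
    [0.0002, 0.003, 0.0205],
    [0, 0, 0],
    [0, 0, 0]
  ],
  "rotation": [
    [0.113, 0, -0.0075],
    [0.113, 0, -0.0075],
    [0.113, 0, -0.0075],
    [0, 0, 0],
    [0, 0, 0],
    [0, 0, 0],
    [0, 0, 0],
    [0, 0, 0],
    [0, 0, 0]
  ],
  "grip": [0.47, 0.47, 0.47, 0.47, 0.47, 0.47, 0.47, 0.47, 0.47]
}}

```text
clock: 3.73
position: [601.2, -85.5, 149.0]
ee_rot: [0.71, -0.684, 0.118, -0.119]
contact_force: [0.1, -0.1, 0.4]
gripper_width: 40.0
```

```bash
python3 - <<'E'
from h import *
s,R=show()
s,d,X,M=wrist("w2")
im=d["image"].astype(int); m=(im[...,2]>110)&(im[...,1]<70)&(im[...,0]<70)&(d["depth"]>0)
n,l,st,c=cv2.connectedComponentsWithStats(m.astype(np.uint8)); i=1+st[1:,4].argmax(); Y=X[l==i]
print(st[i],Y.mean(0).round(1),Y.min(0).round(1),Y.max(0).round(1))
print("tool", (((Y-s["position"])@R)).mean(0).round(1),(((Y-s["position"])@R)).min(0).round(1),(((Y-s["position"])@R)).max(0).round(1))
# plate plane
mm=(im.min(-1)>110)&(X[...,2]>55)&(X[...,2]<100)&(X[...,0]>450)&(X[...,0]<560)
P=X[mm]; c=np.median(P,0); n=np.linalg.svd((P-c)[::5],full_matrices=False)[2][2]; print(len(P),c,n*np.sign(n[2]))
E
```

```text
t 3.73 pos [601.2 -85.5 149. ] F [ 0.1 -0.1  0.4] w 40.0
q [ 0.145  0.291 -0.439  0.082 -0.508 -0.172]
[[ 0.037 -0.943  0.33 ]
 [-0.999 -0.036  0.008]
 [ 0.005 -0.33  -0.944]]
[ 249  178   20   77 1398] [614.  -85.4 113.7] [ 607.9 -111.3  107. ] [622.4 -52.9 116.7]
tool [ 0.2 -0.4 37.6] [-32.4  -7.1  34.3] [26.1  6.2 43.2]
20803 [ 503.03790304 -111.13997636   74.72594653] [-0.31962116 -0.01083172  0.9474835 ]
```

View pics/w2.png

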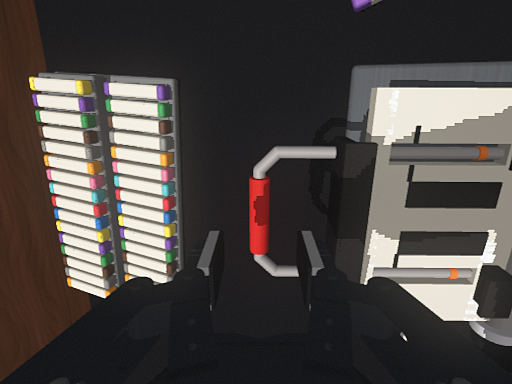

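The wrist view shows the sleeve at (259,215), centred between the fingers. In the tool frame it sits about 41 mm ahead, 0.4 mm off centre. I'll descend 60 mm and close.

>>> {"api": "play_rows", "payload": {
  "travel": [
    [0, 0, 0.012],
    [0, 0, 0.012],
    [0, 0, 0.012],
    [0, 0, 0.012],
    [0, 0, 0.012],
    [0, 0, 0]
  ],
  "rotation": [
    [0, 0, 0],
    [0, 0, 0],
    [0, 0, 0],
    [0, 0, 0],
    [0, 0, 0],
    [0, 0, 0]
  ],
  "grip": [0.47, 0.47, 0.47, 0.47, 0.47, 0.47]
}}

```text
clock: 4.28
position: [621.8, -84.8, 93.0]
ee_rot: [0.71, -0.684, 0.118, -0.12]
contact_force: [-0.6, -0.3, -0.4]
gripper_width: 40.5
```

>>> {"api": "play_rows", "payload": {
  "travel": [
    [0, 0, 0],
    [0, 0, 0],
    [0, 0, 0],
    [0, 0, 0],
    [0, 0, 0],
    [0, 0, 0],
    [0, 0, 0],
    [0, 0, 0]
  ],
  "rotation": [
    [0, 0, 0],
    [0, 0, 0],
    [0, 0, 0],
    [0, 0, 0],
    [0, 0, 0],
    [0, 0, 0],
    [0, 0, 0],
    [0, 0, 0]
  ],
  "grip": [0.05, 0.05, 0.05, 0.05, 0.05, 0.05, 0.05, 0.05]
}}

```text
clock: 4.95
position: [621.5, -84.8, 93.5]
ee_rot: [0.709, -0.684, 0.118, -0.12]
contact_force: [-3.3, 1.1, 3.0]
gripper_width: 11.8
```

```bash
cat >> h.py <<'E'
H=np.array([437.9,-90.4,48.]);ex=np.array([.9995,.0326,0])
def est():
    s,R=show();C=s["position"]-18.7*R[:,2];v=C-H;r=v@ex
    print("C",C.round(1),"radius",np.hypot(r,v[2]).round(1),"angle",np.arctan2(v[2],r).round(3),"tilt",np.arctan2(R[:,2]@ex,-R[2,2]).round(3))
    return s,R,C
E
python3 -c "
from h import *
est()"
```

```text
t 4.95 pos [621.5 -84.8  93.5] F [-3.3  1.1  3. ] w 11.8
q [ 0.139  0.394 -0.463  0.103 -0.379 -0.193]
[[ 0.035 -0.943  0.332]
 [-0.999 -0.034  0.008]
 [ 0.004 -0.332 -0.943]]
C [615.2 -85.  111.2] radius 188.3 angle 0.342 tilt 0.339
```

The sleeve is gripped, at radius 188.3 and angle 0.342. Next I'll compute the rows for the arc.

```bash
cat >> h.py <<'E'
def arc(th0,th1,r0,r1,f0,f1,N):
    g=lambda th,r,f: np.array([r*np.cos(th)+18.7*np.sin(f), r*np.sin(th)-18.7*np.cos(f)])
    for i in range(N):
        a,b=i/N,(i+1)/N; L=lambda p,q,k:p+(q-p)*k
        d=g(L(th0,th1,b),L(r0,r1,b),L(f0,f1,b))-g(L(th0,th1,a),L(r0,r1,a),L(f0,f1,a)); f=L(f0,f1,a)
        ty=np.array([-np.cos(f),-np.sin(f)]);tz=np.array([np.sin(f),-np.cos(f)])
        print([0,round(d@ty/1000,4),round(d@tz/1000,4)],end=", ")
    print("rot",(f1-f0)/N)
E
python3 -c "
from h import *
arc(.342,.88,188.2,188.2,.339,.555,24)"
```

```text
[0, np.float64(-0.0001), np.float64(-0.0042)], [0, np.float64(-0.0001), np.float64(-0.0042)], [0, np.float64(0.0), np.float64(-0.0042)], [0, np.float64(0.0001), np.float64(-0.0042)], [0, np.float64(0.0001), np.float64(-0.0042)], [0, np.float64(0.0002), np.float64(-0.0042)], [0, np.float64(0.0002), np.float64(-0.0042)], [0, np.float64(0.0003), np.float64(-0.0042)], [0, np.float64(0.0003), np.float64(-0.0042)], [0, np.float64(0.0004), np.float64(-0.0042)], [0, np.float64(0.0005), np.float64(-0.0042)], [0, np.float64(0.0005), np.float64(-0.0042)], [0, np.float64(0.0006), np.float64(-0.0042)], [0, np.float64(0.0006), np.float64(-0.0041)], [0, np.float64(0.0007), np.float64(-0.0041)], [0, np.float64(0.0007), np.float64(-0.0041)], [0, np.float64(0.0008), np.float64(-0.0041)], [0, np.float64(0.0008), np.float64(-0.0041)], [0, np.float64(0.0009), np.float64(-0.0041)], [0, np.float64(0.001), np.float64(-0.0041)], [0, np.float64(0.001), np.float64(-0.0041)], [0, np.float64(0.0011), np.float64(-0.004)], [0, np.float64(0.0011), np.float64(-0.004)], [0, np.float64(0.0012), np.float64(-0.004)], rot 0.009000000000000001
```

>>> {"api": "play_rows", "payload": {
  "travel": [
    [0, -0.0001, -0.0042],
    [0, -0.0001, -0.0042],
    [0, 0, -0.0042],
    [0, 0.0001, -0.0042],
    [0, 0.0001, -0.0042],
    [0, 0.0002, -0.0042],
    [0, 0.0002, -0.0042],
    [0, 0.0003, -0.0042],
    [0, 0.0003, -0.0042],
    [0, 0.0004, -0.0042],
    [0, 0.0005, -0.0042],
    [0, 0.0005, -0.0042]
  ],
  "rotation": [
    [0.009, 0, 0],
    [0.009, 0, 0],
    [0.009, 0, 0],
    [0.009, 0, 0],
    [0.009, 0, 0],
    [0.009, 0, 0],
    [0.009, 0, 0],
    [0.009, 0, 0],
    [0.009, 0, 0],
    [0.009, 0, 0],
    [0.009, 0, 0],
    [0.009, 0, 0]
  ],
  "grip": [0.05, 0.05, 0.05, 0.05, 0.05, 0.05, 0.05, 0.05, 0.05, 0.05, 0.05, 0.05]
}}

```text
clock: 5.95
position: [600.6, -85.4, 139.9]
ee_rot: [0.702, -0.677, 0.156, -0.159]
contact_force: [5.5, -2.3, -5.6]
gripper_width: 12.1
```

```bash
python3 -c "
from h import *
est()"
```

```text
t 5.95 pos [600.6 -85.4 139.9] F [ 5.5 -2.3 -5.6] w 12.1
q [ 0.147  0.272 -0.576  0.188 -0.281 -0.279]
[[ 0.035 -0.9    0.434]
 [-0.999 -0.033  0.012]
 [ 0.004 -0.434 -0.901]]
C [592.5 -85.6 156.8] radius 189.1 angle 0.613 tilt 0.449
```

```bash
python3 -c "
from h import *
arc(.613,.885,189.1,188.6,.449,.449,12)"
```

```text
[0, np.float64(0.0008), np.float64(-0.0042)], [0, np.float64(0.0009), np.float64(-0.0042)], [0, np.float64(0.001), np.float64(-0.0042)], [0, np.float64(0.0011), np.float64(-0.0041)], [0, np.float64(0.0012), np.float64(-0.0041)], [0, np.float64(0.0013), np.float64(-0.0041)], [0, np.float64(0.0014), np.float64(-0.0041)], [0, np.float64(0.0014), np.float64(-0.004)], [0, np.float64(0.0015), np.float64(-0.004)], [0, np.float64(0.0016), np.float64(-0.004)], [0, np.float64(0.0017), np.float64(-0.0039)], [0, np.float64(0.0018), np.float64(-0.0039)], rot 0.0
```

>>> {"api": "play_rows", "payload": {
  "travel": [
    [0, 0.0008, -0.0042],
    [0, 0.0009, -0.0042],
    [0, 0.001, -0.0042],
    [0, 0.0011, -0.0041],
    [0, 0.0012, -0.0041],
    [0, 0.0013, -0.0041],
    [0, 0.0014, -0.0041],
    [0, 0.0014, -0.004],
    [0, 0.0015, -0.004],
    [0, 0.0016, -0.004],
    [0, 0.0017, -0.0039],
    [0, 0.0018, -0.0039]
  ],
  "rotation": [
    [0, 0, 0],
    [0, 0, 0],
    [0, 0, 0],
    [0, 0, 0],
    [0, 0, 0],
    [0, 0, 0],
    [0, 0, 0],
    [0, 0, 0],
    [0, 0, 0],
    [0, 0, 0],
    [0, 0, 0],
    [0, 0, 0]
  ],
  "grip": [0.05, 0.05, 0.05, 0.05, 0.05, 0.05, 0.05, 0.05, 0.05, 0.05, 0.05, 0.05]
}}

```text
clock: 6.95
position: [567.0, -86.5, 178.8]
ee_rot: [0.701, -0.676, 0.157, -0.16]
contact_force: [6.4, -3.0, -5.0]
gripper_width: 11.6
```

>>> {"api": "play_rows", "payload": {
  "travel": [
    [0, 0, 0],
    [0, 0, 0],
    [0, 0, 0],
    [0, 0, 0],
    [0, 0, 0],
    [0, 0, 0]
  ],
  "rotation": [
    [0, 0, 0],
    [0, 0, 0],
    [0, 0, 0],
    [0, 0, 0],
    [0, 0, 0],
    [0, 0, 0]
  ],
  "grip": [0.05, 0.05, 0.05, 0.05, 0.05, 0.05]
}}

```text
clock: 7.45
position: [566.8, -86.5, 179.0]
ee_rot: [0.702, -0.676, 0.157, -0.16]
contact_force: [0.5, -3.9, 6.2]
gripper_width: 11.6
```

```bash
cat >> h.py <<'E'
def look(name):
    s,d,X,M=wrist(name); im=d["image"].astype(int);B,G,Rr=im[...,0],im[...,1],im[...,2]
    V=X-H; x=V@ex; y=V@np.array([-ex[1],ex[0],0]); z=V[...,2]; near=(np.abs(y)<80)&(np.hypot(x,z)<210)&(d["depth"]>0)
    w=near&(im.min(-1)>100)&(np.hypot(x,z)<125)&(np.hypot(x,z)>30)
    if w.sum()>50:
        # plane line fit in x-z, robust
        q=np.stack([x[w],z[w]],1).astype(np.float32); vx,vz,_,_=cv2.fitLine(q,cv2.DIST_HUBER,0,.01,.01).ravel(); print("plate n",w.sum(),"angle",np.arctan2(vz*np.sign(vx),abs(vx)).round(3))
    hsv=cv2.cvtColor(d["image"],cv2.COLOR_BGR2HSV)
    o=near&(hsv[...,0]>5)&(hsv[...,0]<20)&(hsv[...,1]>150)&(hsv[...,2]>120)
    n,l,st,c=cv2.connectedComponentsWithStats(o.astype(np.uint8))
    for i in range(1,n):
        if st[i,4]>15: m=l==i; print("orange",c[i].round(),st[i,4],"r",np.hypot(x[m],z[m]).mean().round(1),"y",y[m].mean().round(1),"ang",np.arctan2(z[m],x[m]).mean().round(3))
E
python3 -c "
from h import *
arc(.873,.873,188,233,.449,.449,12)
est();look('w3')"
```

```text
[0, np.float64(-0.0034), np.float64(-0.0015)], [0, np.float64(-0.0034), np.float64(-0.0015)], [0, np.float64(-0.0034), np.float64(-0.0015)], [0, np.float64(-0.0034), np.float64(-0.0015)], [0, np.float64(-0.0034), np.float64(-0.0015)], [0, np.float64(-0.0034), np.float64(-0.0015)], [0, np.float64(-0.0034), np.float64(-0.0015)], [0, np.float64(-0.0034), np.float64(-0.0015)], [0, np.float64(-0.0034), np.float64(-0.0015)], [0, np.float64(-0.0034), np.float64(-0.0015)], [0, np.float64(-0.0034), np.float64(-0.0015)], [0, np.float64(-0.0034), np.float64(-0.0015)], rot 0.0
t 7.45 pos [566.8 -86.5 179. ] F [ 0.5 -3.9  6.2] w 11.6
q [ 0.158  0.165 -0.591  0.159 -0.369 -0.257]
[[ 0.036 -0.899  0.437]
 [-0.999 -0.034  0.012]
 [ 0.004 -0.437 -0.899]]
C [558.6 -86.8 195.8] radius 190.9 angle 0.886 tilt 0.453
plate n 14374 angle 0.861
orange [466. 151.] 79 r 44.9 y -44.9 ang 0.9
orange [439. 271.] 45 r 44.8 y 44.8 ang 0.939
```

View pics/w3.png

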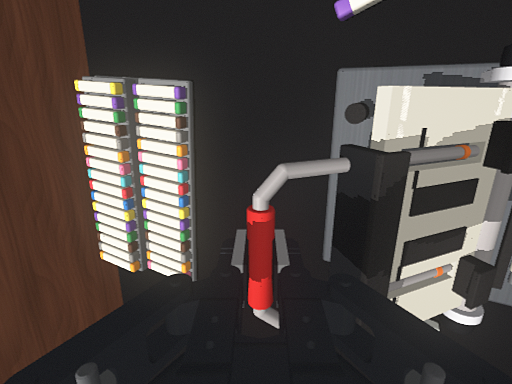

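The wrist view shows the sleeve pinched at (260,258), the plate at 0.861 rad, and the bands at (466,151) and (439,271), 44.9 mm from the hinge, so the jaw is at home. Step 1 is met, so I'll pull the jaw.

>>> {"api": "play_rows", "payload": {
  "travel": [
    [0, -0.0034, -0.0015],
    [0, -0.0034, -0.0015],
    [0, -0.0034, -0.0015],
    [0, -0.0034, -0.0015],
    [0, -0.0034, -0.0015],
    [0, -0.0034, -0.0015],
    [0, -0.0034, -0.0015],
    [0, -0.0034, -0.0015],
    [0, -0.0034, -0.0015],
    [0, -0.0034, -0.0015],
    [0, -0.0034, -0.0015],
    [0, -0.0034, -0.0015]
  ],
  "rotation": [
    [0, 0, 0],
    [0, 0, 0],
    [0, 0, 0],
    [0, 0, 0],
    [0, 0, 0],
    [0, 0, 0],
    [0, 0, 0],
    [0, 0, 0],
    [0, 0, 0],
    [0, 0, 0],
    [0, 0, 0],
    [0, 0, 0]
  ],
  "grip": [0.05, 0.05, 0.05, 0.05, 0.05, 0.05, 0.05, 0.05, 0.05, 0.05, 0.05, 0.05]
}}

```text
clock: 8.5
position: [590.0, -85.9, 206.0]
ee_rot: [0.702, -0.679, 0.151, -0.154]
contact_force: [-5.6, -1.2, -9.5]
gripper_width: 11.7
```

>>> {"api": "play_rows", "payload": {
  "travel": [
    [0, 0, 0],
    [0, 0, 0],
    [0, 0, 0]
  ],
  "rotation": [
    [0, 0, 0],
    [0, 0, 0],
    [0, 0, 0]
  ],
  "grip": [0.05, 0.05, 0.05]
}}

```text
clock: 8.75
position: [590.4, -85.8, 206.4]
ee_rot: [0.702, -0.678, 0.152, -0.154]
contact_force: [-4.7, -0.2, -7.3]
gripper_width: 11.9
```

```bash
python3 -c "
from h import *
est();look('w4')"
```

```text
t 8.75 pos [590.4 -85.8 206.4] F [-4.7 -0.2 -7.3] w 11.9
q [ 0.153  0.176 -0.474  0.114 -0.491 -0.207]
[[ 0.034 -0.906  0.422]
 [-0.999 -0.032  0.011]
 [ 0.004 -0.423 -0.906]]
C [582.5 -86.  223.4] radius 227.4 angle 0.881 tilt 0.436
plate n 16243 angle 0.853
orange [462. 150.] 77 r 81.2 y -44.9 ang 0.896
orange [436. 270.] 47 r 81.1 y 45.1 ang 0.903
```

View pics/w4.png

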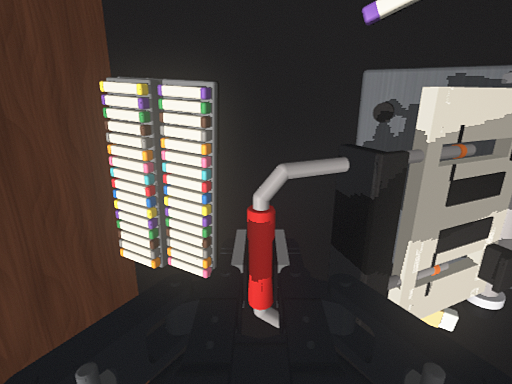

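The bands are at about 81 mm by depth, so the jaw is at about 36 mm. I'll check against the ticks with a rectified view of the plate.

```bash
cat >> h.py <<'E'
def rect(name,a):
    s,d,X,M=wrist(name+"_raw"); K=d["camera_matrix"]; W=np.linalg.inv(M); ey=np.array([-ex[1],ex[0],0]); u=ex*np.cos(a)+np.array([0,0,np.sin(a)]); n=np.cross(u,ey)
    r,y=np.meshgrid(np.arange(20,130,.2),np.arange(-75,75,.3)); 
    P=H+u*r[...,None]+ey*y[...,None]+n*5
    Q=P@W[:3,:3].T+W[:3,3]; uv=(Q@K.T); uv=(uv[...,:2]/uv[...,2:]).astype(np.float32)
    cv2.imwrite(f"pics/{name}.png",cv2.remap(d["image"],uv[...,0],uv[...,1],cv2.INTER_LINEAR))
E
python3 -c "
from h import *
rect('r1',.857)"
```

```text
(no output)
```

View pics/r1.png

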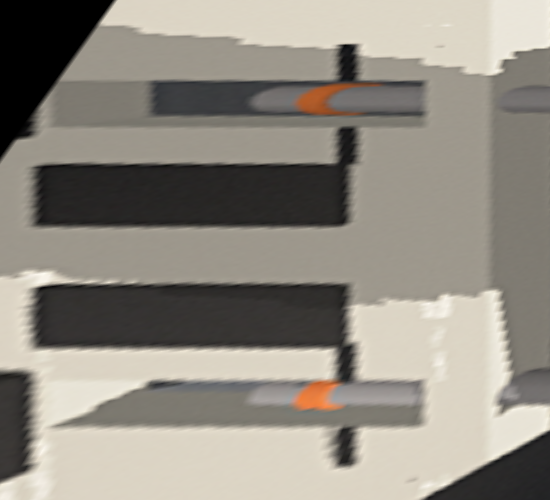

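In the rectified view the ticks are at column 345 (r = 89 mm) and the bands at columns 318–325, partly shifted by parallax. The jaw is still about 8 mm short.

>>> {"api": "play_rows", "payload": {
  "travel": [
    [0, -0.0019, -0.001],
    [0, -0.0019, -0.001],
    [0, -0.0019, -0.001],
    [0, -0.0019, -0.001],
    [0, 0, 0],
    [0, 0, 0],
    [0, 0, 0]
  ],
  "rotation": [
    [0, 0, 0],
    [0, 0, 0],
    [0, 0, 0],
    [0, 0, 0],
    [0, 0, 0],
    [0, 0, 0],
    [0, 0, 0]
  ],
  "grip": [0.05, 0.05, 0.05, 0.05, 0.05, 0.05, 0.05]
}}

```text
clock: 9.43
position: [598.9, -85.4, 216.4]
ee_rot: [0.702, -0.677, 0.155, -0.158]
contact_force: [-2.2, -3.1, -11.6]
gripper_width: 11.6
```

```bash
python3 -c "
from h import *
est();look('w5');rect('r2',.857)"
```

```text
t 9.43 pos [598.9 -85.4 216.4] F [ -2.2  -3.1 -11.6] w 11.6
q [ 0.151  0.176 -0.447  0.111 -0.508 -0.201]
[[ 0.035 -0.902  0.431]
 [-0.999 -0.033  0.011]
 [ 0.004 -0.431 -0.902]]
C [590.8 -85.6 233.2] radius 240.2 angle 0.88 tilt 0.445
plate n 15248 angle 0.85
orange [464. 151.] 78 r 94.1 y -44.7 ang 0.891
orange [438. 270.] 44 r 93.8 y 45.0 ang 0.896
```

View pics/r2.png

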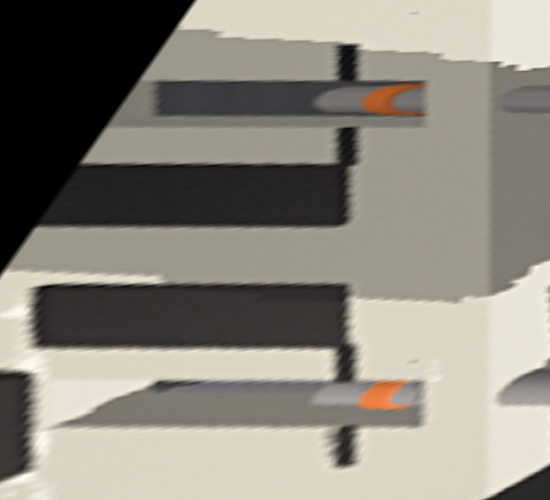

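The jaw went about 13 mm instead of 8. The bands are now at r = 94 mm (columns 380–385, past the ticks at 345), so I'll back off 4 mm.

>>> {"api": "play_rows", "payload": {
  "travel": [
    [0, 0.0018, 0.0008],
    [0, 0.0018, 0.0008],
    [0, 0, 0],
    [0, 0, 0],
    [0, 0, 0],
    [0, 0, 0],
    [0, 0, 0],
    [0, 0, 0]
  ],
  "rotation": [
    [0, 0, 0],
    [0, 0, 0],
    [0, 0, 0],
    [0, 0, 0],
    [0, 0, 0],
    [0, 0, 0],
    [0, 0, 0],
    [0, 0, 0]
  ],
  "grip": [0.05, 0.05, 0.05, 0.05, 0.05, 0.05, 0.05, 0.05]
}}

```text
clock: 10.2
position: [596.7, -85.4, 214.1]
ee_rot: [0.702, -0.677, 0.155, -0.158]
contact_force: [-2.5, -4.7, -12.1]
gripper_width: 11.5
```

```bash
python3 -c "
from h import *
est();look('w6');rect('r3',.857)"
```

```text
t 10.2 pos [596.7 -85.4 214.1] F [ -2.5  -4.7 -12.1] w 11.5
q [ 0.152  0.174 -0.457  0.113 -0.498 -0.204]
[[ 0.035 -0.901  0.432]
 [-0.999 -0.033  0.012]
 [ 0.004 -0.432 -0.902]]
C [588.6 -85.6 230.9] radius 237.1 angle 0.881 tilt 0.447
plate n 15623 angle 0.856
orange [464. 151.] 81 r 91.2 y -44.8 ang 0.891
orange [438. 270.] 46 r 90.7 y 45.0 ang 0.899
```

>>> {"api": "play_rows", "payload": {
  "travel": [
    [0, 0.0011, 0.0005],
    [0, 0, 0],
    [0, 0, 0],
    [0, 0, 0],
    [0, 0, 0],
    [0, 0, 0],
    [0, 0, 0],
    [0, 0, 0]
  ],
  "rotation": [
    [0, 0, 0],
    [0, 0, 0],
    [0, 0, 0],
    [0, 0, 0],
    [0, 0, 0],
    [0, 0, 0],
    [0, 0, 0],
    [0, 0, 0]
  ],
  "grip": [0.05, 0.05, 0.05, 0.05, 0.05, 0.05, 0.05, 0.05]
}}

```text
clock: 10.97
position: [596.0, -85.4, 213.3]
ee_rot: [0.702, -0.677, 0.155, -0.158]
contact_force: [-2.1, -3.7, -11.9]
gripper_width: 11.4
```

```bash
python3 -c "
from h import *
est();look('w7');rect('r4',.857)
d=optics.get_image('top');cv2.imwrite('pics/top1.png',d['image']); a=cv2.imread('pics/top0.png')
n=np.abs(a.astype(int)-d['image']).max(-1)>60
for k,(x0,x1,y0,y1) in dict(eraser=(228,246,198,225),markA=(332,362,170,218),markB=(90,145,188,216),tablet=(385,445,175,255),glue=(376,400,140,162),stylus=(262,318,226,238)).items(): print(k,n[y0:y1,x0:x1].sum())
"
```

```text
t 10.97 pos [596.  -85.4 213.3] F [ -2.1  -3.7 -11.9] w 11.4
q [ 0.152  0.174 -0.46   0.114 -0.495 -0.205]
[[ 0.035 -0.901  0.432]
 [-0.999 -0.033  0.012]
 [ 0.004 -0.432 -0.902]]
C [587.9 -85.7 230.2] radius 236.0 angle 0.882 tilt 0.447
plate n 15695 angle 0.857
orange [464. 151.] 81 r 90.1 y -44.6 ang 0.891
orange [438. 270.] 43 r 90.0 y 44.7 ang 0.9
eraser 395
markA 0
markB 0
tablet 0
glue 0
stylus 106
```

View pics/r4.png

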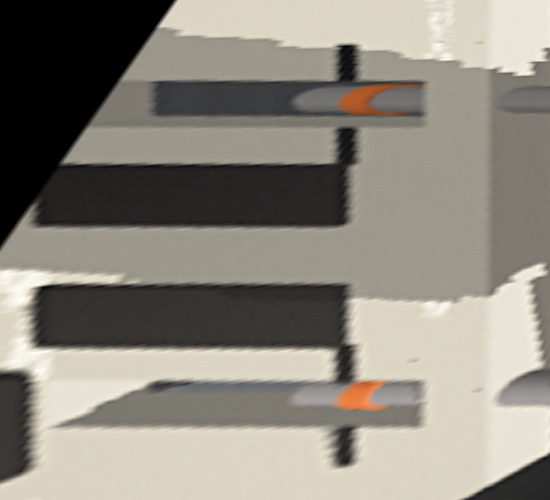

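In the rectified view the band tops (columns 340–370) now line up with the ticks at 345, and depth gives r = 90 mm. I'll check the eraser and stylus differences before handing in.

```bash
python3 -c "
import cv2,numpy as np
a=cv2.imread('pics/top0.png')[150:260,200:370];b=cv2.imread('pics/top1.png')[150:260,200:370]
cv2.imwrite('pics/cmp.png',cv2.resize(np.hstack([a,b]),None,fx=2.3,fy=2.3))"
```

```text
(no output)
```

View pics/cmp.png

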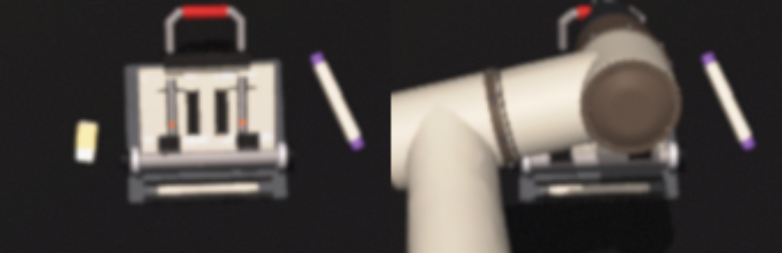

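The arm hides the eraser in the top view, and the stylus is still in its groove at (600,188). The differences come from the arm blocking the view, not from things moving. The arm stays high above the desk there. Handing in.

```bash
python3 -c "
from h import *
print(workorder.job_done());est()"
```

```text
the job is handed in; nothing more can be done
None
the job is handed in; nothing more can be done
```

I raised the cradle to about 50° with the bar pinched, pulled the jaw out to the ticks, and handed the job in at about 11 s with the gripper still holding it.

- **Cradle:** the plate fit in the wrist image gave 0.857 rad (allowed 0.751–0.995). The estimate from the tool position gave 0.882 rad, so the two differ by 0.025, and both are inside the range.
- **Jaw:** by depth, the bands were 90.0–90.1 mm from the hinge, so the jaw is at about 45 mm. The ticks read about 89 mm in the rectified view, roughly level with the bands. The tool's travel also agreed, at 45.1 mm.
- **Hold:** the wrist force was about 12–13 N, and the pose was steady over the last rows. I did not measure the contact force on the bar separately.
- **Overshoot:** the first pull fell short at 36 mm, and the next went to about 49 mm, near the 50 mm limit. I backed it off twice to reach 45 mm.
- **Other things on the desk:** both markers, the tablet and the glue were unchanged in the top view, and the stylus was still in its groove. The arm hid the eraser there, so I could not confirm its position directly. The gripper never went near it.

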